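# Hang the copper bread hoop on the market stall's catch hook

### The job

Take the copper bread hoop out of its rack by the rim and hang it by the rim on the high J-hook: bring the rim over the upturned tip, set it down gently on the hook's two wires in front of the red catch, then slide it back along the wires over the catch until it is fully home and the catch has sprung up in front of it, let go and leave it hanging still. Never press on the hook stand with more than about 20 N, and leave the dark hoop, the blue tea bowl and the loaf on the robot's side of the table where they are.

Things in the scene. Friction and masses are not known exactly. Their poses are not given: they have to be found in the camera images.
- hoop: the copper hoop: a plain open ring standing upright in the rack's slot, outside diameter 200, inside diameter 184 (rim 8 thick radially), 22 wide along its axis, 0.25 to 0.5 kg. Origin at the centre of the ring; x is the ring's axis (level). Grip it across the 22 mm width.
- dark_hoop: a dark grey hoop of the same size lying flat on the table; leave it. Origin at the centre of its underside.
- rack: fixed wooden rack 110 x 210 x 72 high with one slot 25 wide across its middle. Origin at the centre of its underside, x along the hoop's axis, z up. The hoop stands on two rods and lifts straight out; standing, its centre is 115 above the table, its top 215.
- stand: fixed stand: foot plate, round post 18 across, 295 high, a green block (34 x 34 x 40 high) clamped on it, and the J-hook reaching from the block to -x. Origin at the post's axis on the table, z up. The block's height differs each time and is NOT MEASURED: the wires' tops lie 225 to 275 above the table; feel for it or look. All rigid but the catch; the clamp does not slip.
- landing (a point): a point at table height, under the middle of the flat part of the hook. The hook: two level wires 8 thick, at y = -10 and +10 of the stand, from the block's face (stand x = -17) to x = -110, then turned up to a tip at x = -125 to -117, 32 above the wires' tops. In front of the catch they are flat from x = -110 to -72; this point is at x = -92, y = 0.
- home (a point): a point at table height, straight under the centre of the hoop when it hangs fully home: stand x = -28, y = 0. The rim's back then touches the green block's face, the rim lies on both wires and the hoop's axis is along the stand's x, its centre 92 below the wires' tops.
- catch (a joint): red sprung catch, a tongue 10 wide between the wires, hinged at stand x = -70, ramping up to its free end at x = -42, 7 above the wires' tops. Value in rad: 0 up, about 0.25 flush with the wires. A rim slid to +x over the ramp presses it down (2 to 4 N at its end, with friction 3 to 8 N of push); it springs up behind the rim when that is within about 3 mm of the block's face.
- loaf: a round flat loaf lying alone on the robot's side of the table, 170 across, 45 high, origin under its centre; leave it
- tea_bowl: a blue tea bowl, 100 across, 55 high, origin under its centre; leave it

How it is judged (in metres and radians):
On the way, in this order (a step that is already met when the one before it is completed fails the run):
1. the copper hoop is lifted out of the rack in the fingers (height (world z) of hoop above 0.16 m and contact force between hoop and the fingers above 1 N), for 0.1 s.
2. the rim, over the tip, rests on the hook's wires in front of the catch, with at least 1 N (contact force between hoop and stand above 1 N and x of hoop in the frame of stand between -0.112 and -0.072 m and y of hoop in the frame of stand between -0.07 and 0.07 m and height (world z) of hoop above 0.115 m), for 0.1 s.
At the end, for the whole second after the job is handed in: the copper hoop hangs by its rim on the wires, home against the green block (centre within 6 mm along the hook, 20 mm sideways, axis within 8 degrees of the hook's line), the catch up in front of it (below 0.08 rad), released and still (under 40 mm/s) (x of hoop in the frame of stand between -0.034 and -0.022 m and y of hoop in the frame of stand between -0.02 and 0.02 m and height (world z) of hoop above 0.12 m and angle between the x axis of hoop and the x axis of stand, either way round below 0.15 rad and value of joint catch below 0.08 rad and contact force between hoop and stand above 1 N and linear speed of hoop below 0.04 m/s); the robot touches nothing.
It fails at once if the hook stand is pressed with more than 20 N (contact force between stand and anything else above 20 N).
It fails at once if the dark hoop is moved more than 25 mm (distance of dark_hoop from where it was at the start of the episode above 0.025 m).
It fails at once if the loaf or the tea bowl is moved more than 25 mm (distance of any of loaf, tea_bowl from where it was at the start of the episode above 0.025 m).
It also fails if it takes over 72 s, if anything falls off the work surface, if the arm or the gripper's body presses on something with over 40 N, if the wrist force passes 120 N, or if a joint passes its speed limit or range.

### The arm

A 6-joint arm with a two-finger parallel gripper is mounted at the origin on the work surface. World frame = base frame: x ahead of the robot, y to its left, z up, the work surface at z = 0. Lengths are in m, angles in degrees, forces in N, time in s.
With the tool pointing down it reaches from about 0.325 to 0.85 m from the base axis. Payload 4.4 kg.
Tool frame: the origin (TCP) lies midway between the tips of the shut fingers; the grasp point (between the pads) lies hold_point_z behind it (hold_point_z is the distance from the TCP to the grasp point, in m); y points along the fingers, x is the direction in which the jaws open and shut, and the axes are right-handed (so a half turn about y gives the same grasp; the last joint's range is limited). The gripper opens to 94 mm and grips with 3 to 60 N. Pads are 16 mm wide; open, the fingers measure 119 mm over their backs; the gripper's body (75 mm by 177 mm) begins 78 mm behind the grasp point.
Start: joints at [54.402, 11.837, 88.321, -0, 79.842, -8.623], TCP at [0.261, 0.512, 0.205] pointing down, gripper open.
Joint ranges: [-156.59, 156.59], [-49.26, 127.26], [12.9, 141.05], [-63.56, 243.56], [4.71, 150.69], [-161.64, 161.64]. Speed limits (degrees/s): [159.86, 159.86, 180, 180, 180, 180].

### API

Orientations are given as [roll, pitch, yaw] about the fixed x, y, z axes, in that order (R = Rz(yaw) Ry(pitch) Rx(roll)).
In Python, from workcell import * gives the robot as it stands. The module is installed in compiled form; this text tells all that it offers.
- The arm moves only by the tool step_arm, never from a script. Its arguments are lists of equal length, an entry for each row: "turn": the turn, a rotation vector about the tool's x, y, z in rad, a list of three; "offset": the shift along the tool's x, y, z in mm, a list of three; "claw": the opening, from 0 (shut) to 1 (fully open). In form: {"turn": [[wx, wy, wz], ...], "offset": [[x, y, z], ...], "claw": [claw, ...]}. A call has 1 to 10 rows; each row is the pose to reach, as a shift and turn from the pose commanded when the call began, along the tool's axes at that moment; what a row does not reach only later rows make up. A row lasts 1/8 s, in which the tool goes at most 62.5 mm and 10.7 degrees, less where a joint would pass 70% of its speed; a pose out of reach is approached as far as the arm can. A call with a gripper value outside its range is refused whole. The fingers move at their own pace and stop on an object; "grip_force" is the grip in N (left out, the last holds). Time passes only in rows, so rows that repeat a pose let the fingers close. It gives the time, the measured TCP pose, the force and the opening at its end, in the units of the state.
- observe(): the state, without advancing time (a new reading comes with each control period).
- capture(name): name is "scene" or "side" or "wrist"; returns a dict with "image" (420x560x3 uint8, red, green, blue), "K" (3x3 intrinsics, pixels), "R" (3x3) and "t" (3): a world point X has camera coordinates R X + t. Camera axes: x right, y down, z forward; pixel columns grow to the right and rows downward; lengths in m; the calibration is good to about 2 mm. The wrist camera is an equidistant fisheye: a pixel r from the principal point sees the ray r / f radians off the axis. A picture is of the moment at which its call begins. There is no depth.
- hand_in(): hands the job in, once; it reports no verdict.
Trained networks look in a picture, given as the dict that the camera call returned (one of the last four; its "shot" number tells which), for a name from the list of things; names that differ only in an ending like _2 or _b are one class to them, and where a whole thing is asked for, a point or a joint stands for the part that bears it (a point fixed in the world has none). Each returns a list of dicts, best first, with "score" (0 to 1); they miss things now and then, are a little off and sometimes report something else, mostly with a low value. They report only what shows in the picture. A call takes as long as a camera call.
- outline_of(picture, query): "pixels" (420x560 bool, what is visible of it) and "box" ([left, top, right, bottom] in pixels, round what is visible of it).
The state is a dict: "clock": time; "joint_positions": joint angles; "qvel": joint speeds; "effort": joint torques, N m; "ee_pos": TCP position; "ee_rot": TCP orientation; "contact_force": force on the tool from outside, world axes, zero at the start; "torque": the same for the moment, N m; "gripper_width": finger opening in m.
Only numpy, scipy, OpenCV 4.12 (cv2) and the standard library are available. Lean on these libraries where they do the work, as an engineer would, in place of code of your own. Each camera call takes 0.05 s, during which the arm holds its last target.

## Working session

There is one attempt and no reset: what is moved stays moved. The work goes in short steps, Python scripts to look and compute and a tool call to move; the robot and the scene stay as the last step left them, time stands still between calls to the robot, and variables do not carry over. Pictures are saved under pics/ and viewed, and the job is handed in when it is done.

Besides the shell and the picture viewer there is one more tool, called by a JSON object that holds its "name" and its "arguments". step_arm: Moves the arm, as the interface text tells. Its arguments: {"type":"object","properties":{"turn":{"type":"array","items":{"type":"array","items":{"type":"number"}}},"offset":{"type":"array","items":{"type":"array","items":{"type":"number"}}},"claw":{"type":"array","items":{"type":"number"}},"grip_force":{"type":"number"}},"required":["turn","offset","claw"]}

```bash
mkdir -p pics; python3 - <<'E'
from workcell import *
import cv2,numpy as np,pickle
print(observe())
for n in ["scene","side","wrist"]:
    p=capture(n); cv2.imwrite(f"pics/{n}0.png",p["image"][:,:,::-1]); pickle.dump(p,open(f"pics/{n}0.pkl","wb"))
    print(n,p["K"].round(1).tolist(),p["R"].round(3).tolist(),p["t"].round(3).tolist(), {k for k in p})
    for q in ["hoop","rack","stand","dark_hoop","catch","loaf","tea_bowl"]:
        for o in outline_of(p,q)[:2]: print(q,round(o["score"],2),o["box"])
E
```

```text
{'clock': 0.0, 'joint_positions': array([ 5.44021833e+01,  1.18843800e+01,  8.84025112e+01, -3.08051944e-04,
        7.98414267e+01, -8.62432165e+00]), 'qvel': array([-0.02928631, -0.08735814, -0.04654907,  0.11939036, -0.00188745,
        0.02915393]), 'effort': array([ 4.09953127e-04, -3.70873547e+01, -2.81415975e+01,  6.97227870e-02,
        3.61430109e-02, -1.71796014e-04]), 'ee_pos': array([0.26036462, 0.51178618, 0.20430846]), 'ee_rot': array([-89.98105773,   0.12691242,  63.0265806 ]), 'contact_force': array([ 0.04090679,  0.44070857, -0.33438568]), 'torque': array([-0.00919027, -0.05218946, -0.00820141]), 'gripper_width': 0.09424856738372092}
scene [[485.6, 0.0, 281.2], [0.0, 485.6, 211.4], [0.0, 0.0, 1.0]] [[0.23, 0.973, -0.009], [0.647, -0.159, -0.746], [-0.727, 0.166, -0.666]] [-0.085, -0.188, 1.626] {'image', 'R', 'shot', 'K', 't'}
hoop 0.88 [337.6, 183.7, 410.8, 250.3]
rack 0.76 [324.5, 207.1, 412.9, 277.5]
stand 0.83 [223.6, 178.3, 306.9, 344.9]
dark_hoop 0.83 [363.6, 164.2, 430.6, 208.4]
loaf 0.84 [101.5, 209.7, 166.1, 259.3]
tea_bowl 0.94 [237.7, 226.8, 277.4, 256.3]
side [[448.4, 0.0, 277.3], [0.0, 448.4, 206.4], [0.0, 0.0, 1.0]] [[0.823, -0.568, 0.019], [-0.352, -0.536, -0.768], [0.446, 0.625, -0.641]] [-0.391, 0.269, 1.156] {'image', 'R', 'shot', 'K', 't'}
hoop 0.63 [225.9, 146.1, 277.7, 201.9]
rack 0.89 [219.6, 170.0, 283.8, 225.4]
stand 0.6 [306.7, 162.9, 373.6, 267.6]
dark_hoop 0.85 [133.6, 176.5, 193.3, 216.5]
catch 0.61 [326.3, 177.6, 337.1, 188.5]
loaf 0.75 [278.9, 330.2, 353.1, 402.5]
tea_bowl 0.9 [261.4, 235.2, 295.8, 264.6]
wrist [[325.2, 0.0, 279.8], [0.0, 325.2, 209.2], [0.0, 0.0, 1.0]] [[0.453, 0.892, 0.001], [0.858, -0.436, 0.272], [0.243, -0.122, -0.962]] [-0.576, -0.028, 0.391] {'image', 'R', 'shot', 'K', 't'}
rack 0.74 [147.9, 352.8, 248.9, 397.3]
dark_hoop 0.92 [116.9, 158.8, 273.0, 313.0]
```

View images.

View pics/scene0.png

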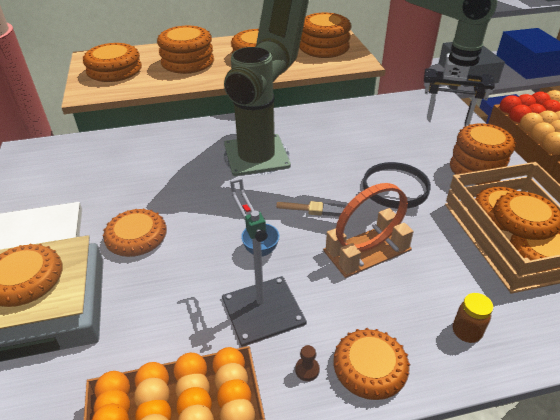

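View pics/side0.png

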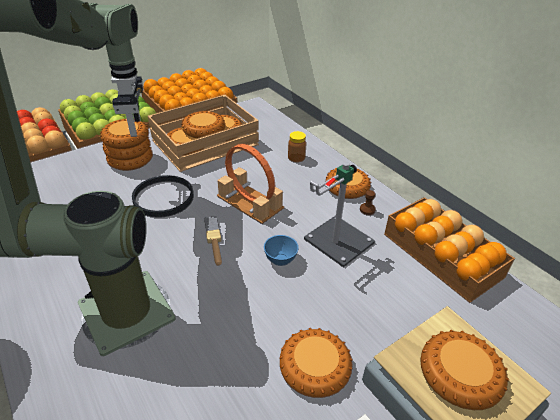

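View pics/wrist0.png

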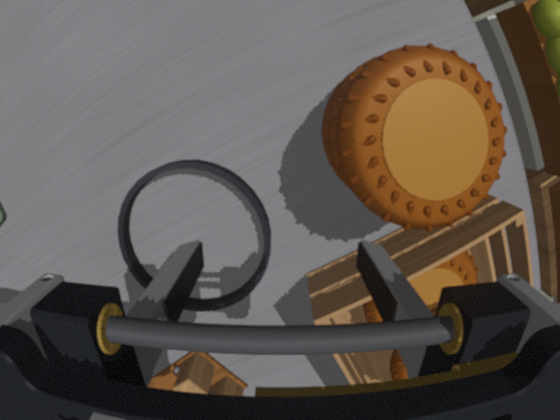

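```bash
python3 - <<'E'
import workcell
print([n for n in dir(workcell) if not n.startswith('__')])
print(getattr(workcell,'hold_point_z',None))
import cv2
a=cv2.imread('pics/scene0.png')[165:355,190:450]; cv2.imwrite('pics/sc0z.png',cv2.resize(a,None,fx=3,fy=3,interpolation=2))
a=cv2.imread('pics/side0.png')[135:285,200:400]; cv2.imwrite('pics/si0z.png',cv2.resize(a,None,fx=4,fy=4,interpolation=2))
E
```

```text
['IKError', 'capture', 'hand_in', 'hold_point_z', 'observe', 'outline_of']
0.0188
```

View pics/sc0z.png

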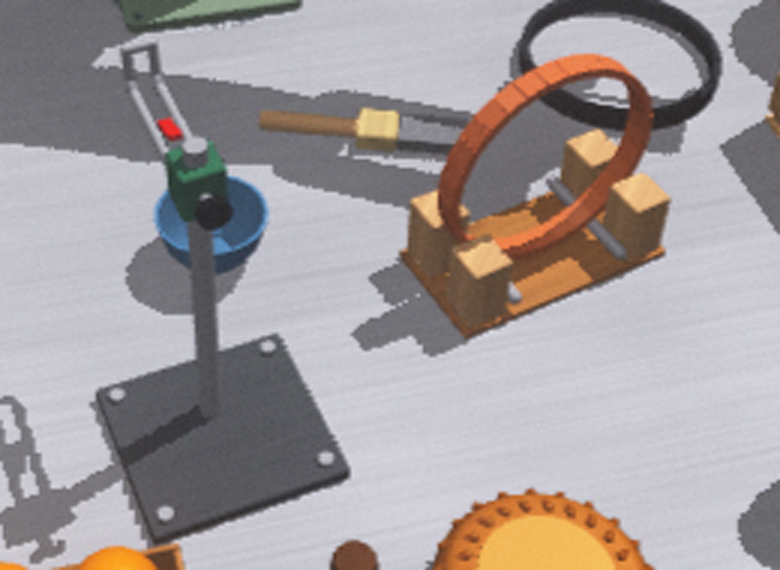

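View pics/si0z.png

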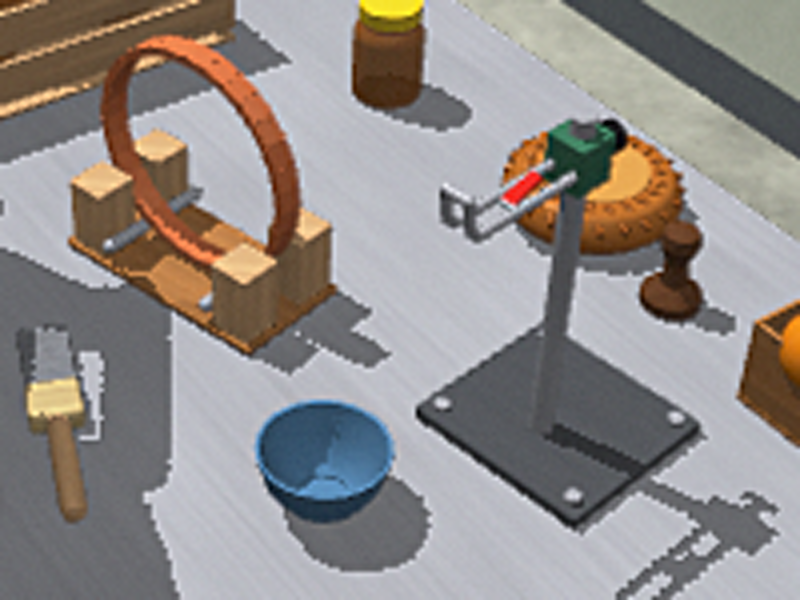

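```bash
cat > h.py <<'E'
import numpy as np,cv2,pickle
from scipy.optimize import minimize,least_squares
def load(n): return pickle.load(open(f"pics/{n}.pkl","rb"))
def proj(p,X):
    C=np.asarray(X)@p["R"].T+p["t"]; q=C@p["K"].T; return q[...,:2]/q[...,2:]
def fproj(p,X):
    C=np.asarray(X)@p["R"].T+p["t"]; r=np.linalg.norm(C[...,:2],axis=-1); th=np.arctan2(r,C[...,2])
    return np.stack([p["K"][0,2]+p["K"][0,0]*th*C[...,0]/r,p["K"][1,2]+p["K"][1,1]*th*C[...,1]/r],-1)
def plane(p,uv,z):
    uv=np.atleast_2d(uv); d=np.c_[uv,np.ones(len(uv))]@np.linalg.inv(p["K"]).T@p["R"]; c=-p["R"].T@p["t"]
    return c+d*((z-c[2])/d[:,2:])
def fplane(p,uv,z):
    uv=np.atleast_2d(uv).astype(float); v=(uv-p["K"][:2,2])/p["K"][0,0]; th=np.linalg.norm(v,axis=1,keepdims=True)
    d=np.c_[v/th*np.sin(th),np.cos(th)]@p["R"]; c=-p["R"].T@p["t"]; return c+d*((z-c[2])/d[:,2:])
def tri(ps,uvs,pj=None):
    pj=pj or [proj]*len(ps)
    f=lambda X:np.concatenate([j(p,X)-u for j,p,u in zip(pj,ps,uvs)])
    r=least_squares(f,[.5,0,.2]); return r.x,np.abs(r.fun).max()
def ringmask(p,c,yaw,pj=proj,R0=.092,R1=.1,w=.022,S=4,axis=None,shape=(420,560)):
    a=np.array([np.cos(yaw),np.sin(yaw),0]) if axis is None else axis/np.linalg.norm(axis)
    e=np.cross([0,0,1],a) if abs(a[2])<.9 else np.array([1,0,0.]); e/=np.linalg.norm(e); f=np.cross(a,e)
    t=np.linspace(0,2*np.pi,121); m=np.zeros((shape[0]*S,shape[1]*S),np.uint8)
    P=lambda r,s: pj(p,np.asarray(c)+r*(np.cos(t)[:,None]*e+np.sin(t)[:,None]*f)+s*a)
    A=[P(R1,-w/2),P(R1,w/2),P(R0,w/2),P(R0,-w/2)]
    for i in range(4):
        U,V=A[i],A[(i+1)%4]
        for k in range(120):
            q=np.array([U[k],U[k+1],V[k+1],V[k]])
            cv2.fillPoly(m,[np.round(((q+.5)*S-.5)*16).astype(np.int32)],255,shift=4)
    return cv2.resize(m,shape[::-1],interpolation=cv2.INTER_AREA)/255.
E
python3 - <<'E'
from h import *
s,d=load("scene0"),load("side0")
for p in (s,d): print("cam",(-p["R"].T@p["t"]).round(3))
Z=lambda l:np.array(l)/3+[190,165]-1/3
Y=lambda l:np.array(l)/4+[200,135]-.375
print(plane(s,Z([(97,398),(278,336),(349,470),(155,540)]),.01).round(3))
print(plane(d,Y([(418,412),(540,325),(705,430),(578,525)]),.01).round(3))
print("top",tri([s,d],[Z((197,146)),Y((582,130))]))
# post top
print(plane(s,Z([(197,146)]),.295),plane(d,Y([(582,130)]),.295))
# tip bars
print("tipL/R",tri([s,d],[Z((124,50)),Y((481,200))]),tri([s,d],[Z((157,44)),Y((445,187))]))
for i,p in enumerate((s,d)):
    hsv=cv2.cvtColor(p["image"],cv2.COLOR_RGB2HSV).astype(int)
    lo=[(330,175,420,260),(215,140,290,205)][i]
    print(hsv[230:232,340:346].tolist() if i==0 else hsv[150:152,240:244].tolist())
# rack corners
print(plane(s,Z([(402,253),(467,335),(664,252)]),.0).round(3), plane(d,Y([(70,240),(250,352),(333,287)]),.0).round(3))
E
```

```text
cam [ 1.323 -0.216  0.942]
cam [-0.099 -0.8    0.955]
[[ 0.574 -0.194  0.01 ]
 [ 0.546 -0.038  0.01 ]
 [ 0.689 -0.016  0.01 ]
 [ 0.714 -0.171  0.01 ]]
[[ 0.543 -0.046  0.01 ]
 [ 0.686 -0.02   0.01 ]
 [ 0.712 -0.181  0.01 ]
 [ 0.568 -0.201  0.01 ]]
top (array([ 0.60501741, -0.10842831,  0.28765958]), np.float64(1.490412705938411))
[[ 0.61031568 -0.10682534  0.295     ]] [[ 0.59619044 -0.12309652  0.295     ]]
tipL/R (array([ 0.49661178, -0.13990542,  0.2931156 ]), np.float64(0.9046003071747464)) (array([ 0.48968883, -0.11438822,  0.28917482]), np.float64(0.6231589917419171))
[[[7, 147, 113], [8, 147, 104], [7, 137, 97], [5, 104, 105], [177, 21, 109], [125, 13, 114]], [[8, 149, 113], [7, 142, 108], [7, 138, 98], [3, 86, 104], [138, 11, 116], [133, 16, 114]]]
[[[16, 111, 167], [16, 76, 97], [16, 46, 105], [8, 46, 105]], [[0, 11, 96], [108, 38, 120], [110, 26, 116], [107, 34, 121]]]
[[0.469 0.094 0.   ]
 [0.574 0.119 0.   ]
 [0.524 0.321 0.   ]] [[0.429 0.295 0.   ]
 [0.48  0.091 0.   ]
 [0.581 0.121 0.   ]]
```

```bash
python3 - <<'E'
import h
from h import *
from workcell import *
s,d=load("scene0"),load("side0")
ms=[]
for n in ("scene","side"):
    p=capture(n); pickle.dump(p,open(f"pics/{n}1.pkl","wb"))
    m=outline_of(p,"hoop")[0]["pixels"]; np.save(f"pics/m_{n}.npy",m); ms.append(m)
    o=p["image"].copy(); o[m]=(255,0,255); x0,y0=((320,165) if n=="scene" else (210,135))
    cv2.imwrite(f"pics/m_{n}.png",cv2.resize(o[y0:y0+120,x0:x0+120,::-1],None,fx=5,fy=5,interpolation=0))
E
```

```text
(no output)
```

View pics/m_scene.png

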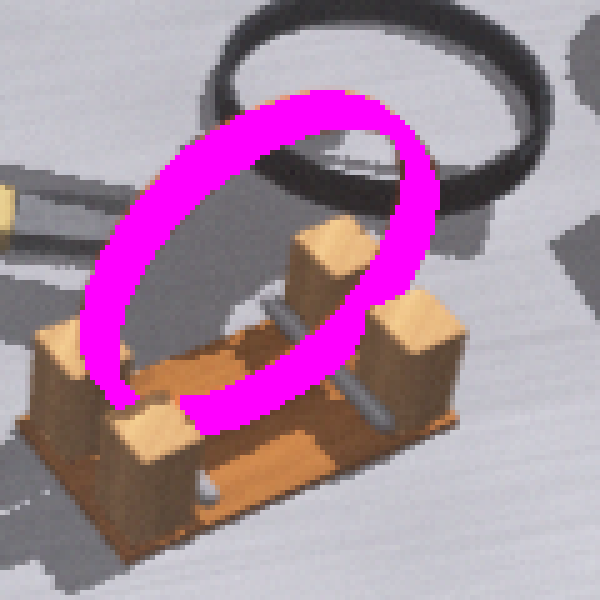

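View pics/m_side.png

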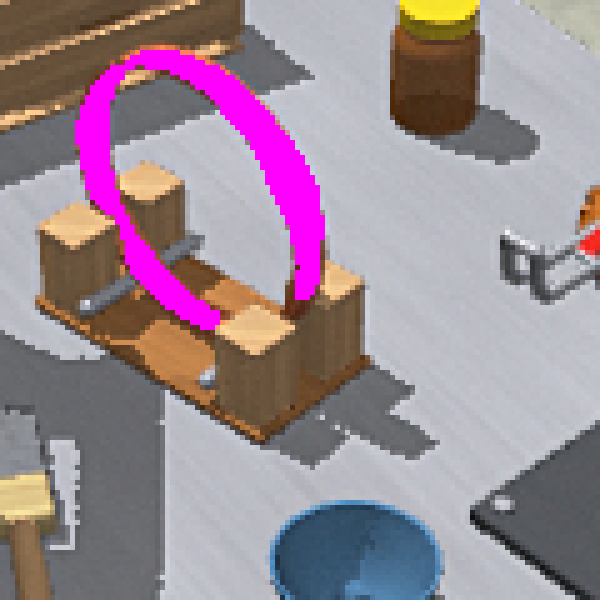

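```bash
python3 - <<'E'
from h import *
P=[load("scene0"),load("side0")]; M=[np.load("pics/m_scene.npy").astype(float),np.load("pics/m_side.npy").astype(float)]
# ignore region: rack below z=.09
def cost(v,which=(0,1)):
    tot=0
    for i in which:
        r=ringmask(P[i],[v[0],v[1],.115],v[2])
        yl=[225,178][i]
        a,b=r[:yl],M[i][:yl]
        tot+=np.abs(a-b).sum()/b.sum()
    return tot
for w in ((0,1),(0,),(1,)):
    best=min((minimize(cost,[.505,.206,np.radians(y)],args=(w,),method="Nelder-Mead",options=dict(initial_simplex=[[.505,.206,np.radians(y)],[.515,.206,np.radians(y)],[.505,.216,np.radians(y)],[.505,.206,np.radians(y+5)]],xatol=1e-4,fatol=1e-4)) for y in (9,15)),key=lambda r:r.fun)
    print(w,best.x[:2].round(4),np.degrees(best.x[2]).round(2),best.fun)
E
```

```text
(0, 1) [0.502  0.2028] 13.61 0.31440132515276925
(0,) [0.5006 0.2048] 13.75 0.07605922028023135
(1,) [0.4999 0.1974] 14.32 0.18131348925112215
```

```bash
cat >> h.py <<'E'
from scipy.spatial.transform import Rotation as Ro
def mv(pos,yaw=None,st=None,cmd=None):
    """offset(mm) and turn(rad) from the current pose to TCP pos, tool straight down with yaw deg"""
    from workcell import observe
    o=observe(); R=Ro.from_euler('xyz',o["ee_rot"],degrees=True)
    off=R.inv().apply(np.asarray(pos)-o["ee_pos"])*1000
    T=None
    if yaw is not None: T=(R.inv()*Ro.from_euler('xyz',[-90,0,yaw],degrees=True)).as_rotvec().round(4)
    print("pos",o["ee_pos"].round(4),"rot",o["ee_rot"].round(2),"F",o["contact_force"].round(2),"w",round(o["gripper_width"],4),"t",o["clock"])
    print("offset",off.round(1),"turn",T)
E
python3 - <<'E'
from h import *
mv([.492,.2405,.27],13.8)
s,d=load("scene0"),load("side0")
for n,bs,bd in (("bowl",(237.7,226.8,277.4,256.3),(261.4,235.2,295.8,264.6)),("dark",(363.6,164.2,430.6,208.4),(133.6,176.5,193.3,216.5)),("loaf",(101.5,209.7,166.1,259.3),(278.9,330.2,353.1,402.5))):
    print(n,[plane(p,[((b[0]+b[2])/2,(b[1]+b[3])/2)],.02)[0].round(3) for p,b in ((s,bs),(d,bd))])
p=load("wrist0"); c=-p["R"].T@p["t"]; R=Ro.from_euler('xyz',[-89.98,.127,63.03],degrees=True)
print("wristcam in tool",R.inv().apply(c-[.26036,.51178,.2043]).round(4),"axis",R.inv().apply(p["R"][2]).round(3),"imgx",R.inv().apply(p["R"][0]).round(3))
E
```

```text
pos [0.2608 0.5125 0.2055] rot [-90.    -0.    63.03] F [-0.31 -0.52 -0.7 ] w 0.0939 t 1.4
offset [-137.5  -64.5 -329.4] turn [-0.000e+00  8.592e-01  1.000e-04]
bowl [array([ 0.419, -0.076,  0.02 ]), array([ 0.442, -0.054,  0.02 ])]
dark [array([0.29 , 0.378, 0.02 ]), array([0.265, 0.361, 0.02 ])]
loaf [array([ 0.313, -0.398,  0.02 ]), array([ 0.302, -0.406,  0.02 ])]
wristcam in tool [ 0.0012 -0.18    0.0791] axis [ 0.003  0.962 -0.272] imgx [ 1.    -0.003  0.001]
```

{"name": "step_arm", "arguments": {"turn": [[0, 0, 0], [0, 0.17, 0], [0, 0.34, 0], [0, 0.51, 0], [0, 0.68, 0], [0, 0.859, 0], [0, 0.859, 0], [0, 0.859, 0], [0, 0.859, 0]], "offset": [[0, -64.5, 0], [-22, -64.5, -54], [-45, -64.5, -108], [-68, -64.5, -162], [-91, -64.5, -216], [-114, -64.5, -270], [-137.5, -64.5, -329.4], [-137.5, -64.5, -329.4], [-137.5, -64.5, -329.4]], "claw": [1, 1, 1, 1, 1, 1, 1, 1, 1]}}

```text
clock: 2.52
ee_pos: [0.4918, 0.2405, 0.2698]
ee_rot: [-90.0, 0.0, 13.8]
contact_force: [-0.0, -0.2, 0.6]
gripper_width: 0.0944
```

```bash
python3 - <<'E'
from h import *
from workcell import *
mv([.492,.2405,.27],13.8)
p=capture("wrist"); pickle.dump(p,open("pics/wrist1.pkl","wb")); im=p["image"].copy()
r=outline_of(p,"hoop")
if r: print(r[0]["score"],r[0]["box"]); np.save("pics/m_w1.npy",r[0]["pixels"])
m=ringmask(p,[.501,.2035,.115],np.radians(13.8),pj=fproj)
c,_=cv2.findContours((m>.5).astype(np.uint8),cv2.RETR_LIST,cv2.CHAIN_APPROX_NONE); 
cv2.imwrite("pics/w1raw.png",im[:,:,::-1])
cv2.drawContours(im,c,-1,(0,255,0),1)
cv2.imwrite("pics/w1.png",im[:,:,::-1])
E
```

```text
pos [0.4918 0.2405 0.2698] rot [-8.996e+01  4.000e-02  1.376e+01] F [-0.   -0.25  0.62] w 0.0944 t 2.525
offset [ 0.2 -0.2 -0. ] turn [-0.0006 -0.0007 -0.0006]
0.95 [266.3, 134.5, 296.9, 322.4]
```

View pics/w1.png

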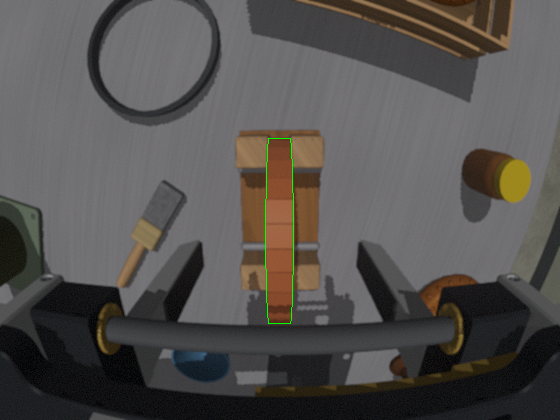

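{"name": "step_arm", "arguments": {"turn": [[0, 0, 0], [0, 0, 0], [0, 0, 0], [0, 0, 0], [0, 0, 0], [0, 0, 0], [0, 0, 0], [0, 0, 0], [0, 0, 0]], "offset": [[0, 45, 0], [0, 86, 0], [0, 86, 0], [0, 86, 0], [0, 86, 0], [0, 86, 0], [0, 86, 0], [0, 86, 0], [0, 86, 0]], "claw": [1, 1, 1, 0, 0, 0, 0, 0, 0], "grip_force": 45}}

```text
clock: 3.75
ee_pos: [0.492, 0.2404, 0.1839]
ee_rot: [-90.0, 0.0, 13.8]
contact_force: [0.2, 0.5, 0.1]
gripper_width: 0.0371
```

{"name": "step_arm", "arguments": {"turn": [[0, 0, 0], [0, 0, 0], [0, 0, 0], [0, 0, 0], [0, 0, 0]], "offset": [[0, 0, 0], [0, 0, 0], [0, 0, 0], [0, 0, 0], [0, 0, 0]], "claw": [0, 0, 0, 0, 0]}}

```text
clock: 4.38
ee_pos: [0.492, 0.2404, 0.1839]
ee_rot: [-90.0, 0.0, 13.8]
contact_force: [-0.0, -0.5, -0.9]
gripper_width: 0.0213
```

{"name": "step_arm", "arguments": {"turn": [[0, 0, 0], [0, 0, 0], [0, 0, 0], [0, 0, 0], [0, 0, 0], [0, 0, 0], [0, 0, 0]], "offset": [[0, -10, 0], [0, -30, 0], [0, -55, 0], [0, -80, 0], [0, -105, 0], [0, -120, 0], [0, -120, 0]], "claw": [0, 0, 0, 0, 0, 0, 0]}}

```text
clock: 5.25
ee_pos: [0.4926, 0.2407, 0.3052]
ee_rot: [-90.0, -0.1, 13.8]
contact_force: [0.2, -0.4, -3.7]
gripper_width: 0.0214
```

```bash
python3 - <<'E'
from h import *
from workcell import *
mv([.492,.2405,.304],13.8)
for n in ("scene","side","wrist"):
    p=capture(n); pickle.dump(p,open(f"pics/{n}2.pkl","wb")); im=p["image"].copy()
    m=ringmask(p,[.501,.2035,.235],np.radians(13.8),pj=fproj if n=="wrist" else proj)
    c,_=cv2.findContours((m>.5).astype(np.uint8),cv2.RETR_LIST,cv2.CHAIN_APPROX_NONE); 
    cv2.drawContours(im,c,-1,(0,255,0),1)
    cv2.imwrite(f"pics/{n}2.png",im[:,:,::-1])
a=np.vstack([cv2.resize(cv2.imread("pics/scene2.png")[130:280,200:440],None,fx=2.5,fy=2.5),cv2.resize(cv2.imread("pics/side2.png")[100:190,180:420],None,fx=2.5,fy=2.5)])
cv2.imwrite("pics/c2.png",a)
E
```

```text
pos [0.4926 0.2407 0.3052] rot [-89.98  -0.15  13.81] F [ 0.18 -0.38 -3.71] w 0.0214 t 5.25
offset [-0.7  1.2 -0.1] turn [-0.0003  0.0001  0.0026]
```

View pics/c2.png

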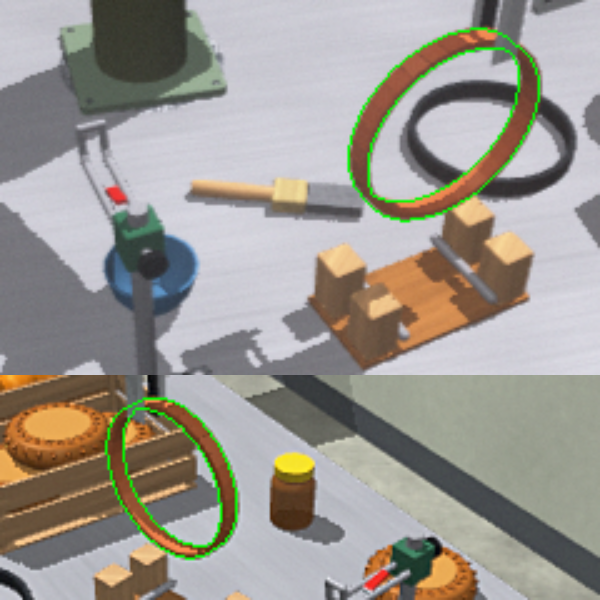

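View pics/wrist2.png

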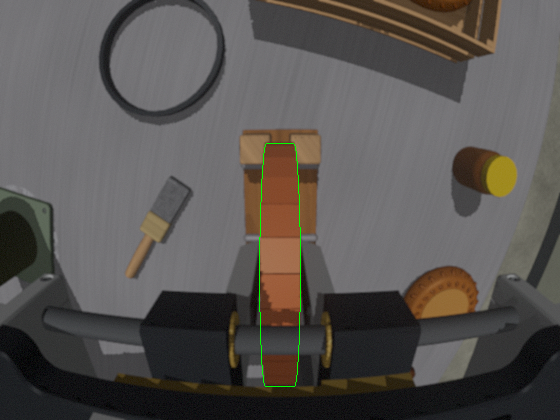

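```bash
python3 - <<'E'
from h import *
mv([.40,.15,.304],13.8)
mv([.395,-.107,.304],10)
E
```

```text
pos [0.4913 0.2403 0.3024] rot [-90.01   0.16  13.81] F [-0.85  0.3  -3.3 ] w 0.0215 t 5.4
offset [-110.2   -1.3  -65.9] turn [ 0.0001  0.0001 -0.0028]
pos [0.4913 0.2403 0.3024] rot [-90.01   0.16  13.81] F [-0.85  0.3  -3.3 ] w 0.0215 t 5.4
offset [-176.4   -1.  -314.3] turn [ 0.0002  0.0665 -0.0027]
```

{"name": "step_arm", "arguments": {"turn": [[0, 0, 0], [0, 0, 0], [0, 0, 0], [0, 0.02, 0], [0, 0.04, 0], [0, 0.06, 0], [0, 0.066, 0], [0, 0.066, 0], [0, 0.066, 0]], "offset": [[-37, 0, -22], [-75, 0, -45], [-110, 0, -66], [-125, 0, -120], [-140, 0, -180], [-155, 0, -240], [-170, 0, -290], [-177, 0, -314], [-177, 0, -314]], "claw": [0, 0, 0, 0, 0, 0, 0, 0, 0]}}

```text
clock: 6.52
ee_pos: [0.3942, -0.1079, 0.3027]
ee_rot: [-89.9, 0.1, 9.8]
contact_force: [-0.1, 0.7, -3.4]
gripper_width: 0.0213
```

```bash
python3 - <<'E'
from h import *
from workcell import *
mv([.395,-.107,.304],10)
for n in ("scene","side","wrist"):
    p=capture(n); pickle.dump(p,open(f"pics/{n}3.pkl","wb")); im=p["image"].copy()
    cv2.imwrite(f"pics/{n}3.png",im[:,:,::-1])
b=cv2.resize(cv2.imread("pics/scene3.png")[165:265,210:310],None,fx=6,fy=6,interpolation=2);cv2.imwrite("pics/sc3z.png",b)
b=cv2.resize(cv2.imread("pics/side3.png")[145:215,280:380],None,fx=8,fy=8,interpolation=2);cv2.imwrite("pics/si3z.png",b)
E
```

```text
pos [ 0.3942 -0.1079  0.3027] rot [-89.91   0.13   9.8 ] F [-0.13  0.71 -3.36] w 0.0213 t 6.525
offset [ 0.9 -1.3  0.7] turn [-0.0016 -0.0035 -0.0022]
```

View pics/sc3z.png

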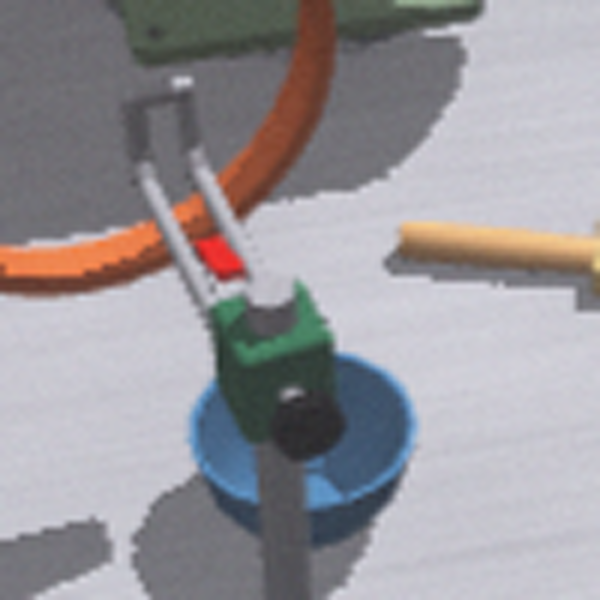

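View pics/si3z.png

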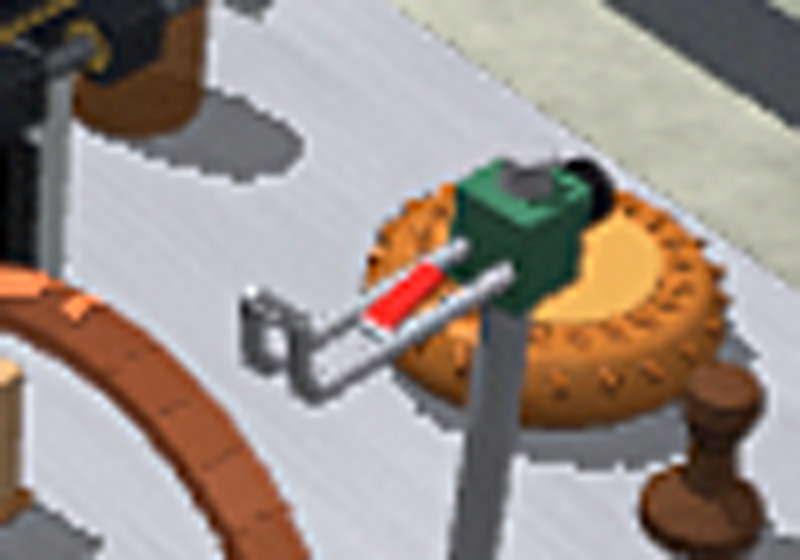

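View pics/wrist3.png

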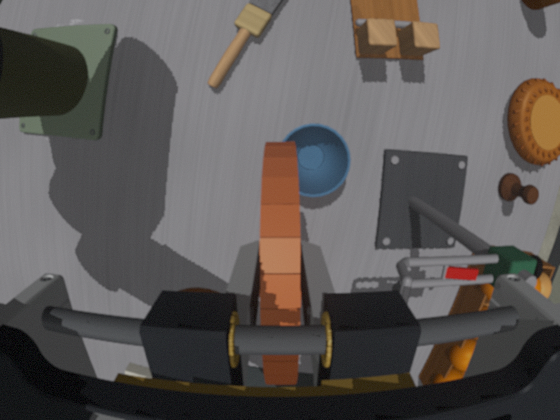

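```bash
python3 - <<'E'
import cv2
b=cv2.resize(cv2.imread("pics/wrist3.png")[225:325,390:560],None,fx=4.7,fy=4.7,interpolation=2);print(b.shape);cv2.imwrite("pics/w3z.png",b)
E
```

```text
(470, 799, 3)
```

View pics/w3z.png

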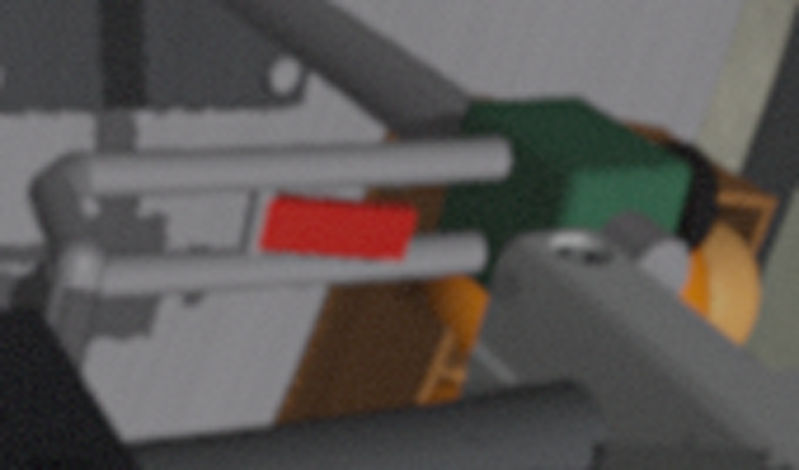

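```bash
cat > fit.py <<'E'
from h import *
s,d,w=load("scene3"),load("side3"),load("wrist3")
A=lambda u:(np.array(u)-2.5)/6+[210,165]
B=lambda u:(np.array(u)-3.5)/8+[280,145]
C=lambda u:(np.array(u)-1.85)/4.7+[390,225]
# (cam,uv, x,y,z, zrel)
obs=[(s,A((135,105)),-121,-10,28,1),(s,A((183,87)),-121,10,28,1),(s,A((272,292)),0,0,295,0),
 (s,A((212,278)),-42,-5,7,1),(s,A((243,270)),-42,5,7,1),
 (d,B((300,322)),-121,-10,28,1),(d,B((252,295)),-121,10,28,1),(d,B((510,272)),-17,-10,-4,1),(d,B((466,248)),-17,10,-4,1),(d,B((528,182)),0,0,295,0),
 (w,C((508,158)),-17,10,-4,1),(w,C((484,252)),-17,-10,-4,1),
 (w,C((416,208)),-42,5,7,1),(w,C((404,260)),-42,-5,7,1)]
def P(v,o):
    x,y,z=np.array(o[2:5])/1000; c,sn=np.cos(v[2]),np.sin(v[2])
    X=np.array([v[0]+c*x-sn*y,v[1]+sn*x+c*y,z+v[3]*o[5]])
    return (fproj if o[0] is w else proj)(o[0],X)
def res(v,obs=obs): return np.concatenate([(P(v,o)-o[1]) for o in obs])
for sel in (obs,[o for o in obs if o[0] is s],[o for o in obs if o[0] is d],[o for o in obs if o[0] is not w],[o for o in obs if o[0] is w]):
    r=least_squares(res,[.608,-.108,.17,.259],args=(sel,),x_scale=[.01,.01,.1,.01],loss="soft_l1")
    print(len(sel),r.x[:2].round(4),np.degrees(r.x[2]).round(2),r.x[3].round(4),r.fun.round(1).tolist())
E
python3 fit.py
```

```text
14 [ 0.6101 -0.108 ] 8.91 0.2611 [-0.5, 0.0, 0.2, 0.8, -0.2, 0.1, 1.3, 0.2, 0.7, 0.3, -0.5, 0.2, -0.4, -0.1, -0.9, 0.1, -1.2, -0.2, -0.3, -4.6, -1.8, 0.0, -1.9, -0.1, 1.6, 1.1, 1.4, 0.5]
5 [ 0.6096 -0.1089] 8.48 0.2617 [-0.6, -0.4, 0.1, 0.5, -0.7, 0.0, 0.9, -0.1, 0.3, 0.0]
5 [ 0.597  -0.1246] 8.85 0.2766 [-0.0, 0.3, -0.1, -0.1, 0.2, 0.1, -0.2, -0.3, 0.2, -0.0]
10 [ 0.6104 -0.1099] 8.27 0.2621 [-0.9, -0.3, -0.1, 0.5, -1.1, 0.4, 0.6, 0.0, -0.0, 0.1, -0.3, -0.0, -0.2, -0.3, -0.4, 0.1, -0.6, -0.2, 0.3, -4.3]
4 [ 0.5906 -0.0999] 7.72 0.2825 [-0.6, -1.6, -1.6, 0.3, 1.2, -0.0, 0.5, 0.6]
```

```bash
cat >> fit.py <<'E'
print("no post")
ob=[o for o in obs if o[5]]
for sel in (ob,[o for o in ob if o[0] is not w],[o for o in ob if o[0] is not s],[o for o in ob if o[0] is not d]):
    r=least_squares(res,[.608,-.108,.17,.259],args=(sel,),x_scale=[.01,.01,.1,.01],loss="soft_l1")
    print(len(sel),r.x[:2].round(4),np.degrees(r.x[2]).round(2),r.x[3].round(4),r.fun.round(1).tolist())
r=least_squares(res,[.608,-.108,.17,.259],args=(ob,),x_scale=[.01,.01,.1,.01],loss="soft_l1")
v=r.x
c,sn=np.cos(v[2]),np.sin(v[2])
T=lambda L:np.array([[v[0]+c*x-sn*y,v[1]+sn*x+c*y,z] for x,y,z in np.array(L)/1000])
h=v[3]*1000
t=np.linspace(0,2*np.pi,25)
ims={}
for n,p,pj,x0,y0,wd,hh,f in (("scene3",s,proj,210,165,100,100,6),("side3",d,proj,280,145,100,70,8),("wrist3",w,fproj,390,225,170,100,4.7)):
    im=cv2.resize(p["image"][y0:y0+hh,x0:x0+wd,::-1],None,fx=f,fy=f,interpolation=2).copy()
    def dr(L,col):
        q=(pj(p,T(L))-[x0,y0]+.5)*f-.5; cv2.polylines(im,[np.round(q).astype(np.int32)],False,col,1)
    for y in (-10,10):
        for e in (-4,4): dr([(-17,y+e,h-4),(-110,y+e,h-4)],(0,255,0))
        dr([(-117,y,h-4),(-121,y,h+30)],(255,255,0))
    dr([(-121,-10,h+28),(-121,10,h+28)],(255,255,0))
    for z in (295,h+7): dr([(9*np.cos(a),9*np.sin(a),z) for a in t],(255,0,255))
    for z in (h-24,h+16): dr([(-17,-17,z),(17,-17,z),(17,17,z),(-17,17,z),(-17,-17,z)],(0,255,255))
    dr([(-70,-5,h),(-42,-5,h+7),(-42,5,h+7),(-70,5,h)],(255,0,0))
    cv2.imwrite(f"pics/o_{n}.png",im)
E
python3 fit.py | sed -n '/no post/,$p'
```

```text
no post
12 [ 0.6101 -0.1079] 8.99 0.2612 [-0.6, 0.0, 0.2, 0.8, 1.3, 0.2, 0.7, 0.3, -0.4, 0.1, -0.4, -0.1, -0.9, 0.1, -1.2, -0.2, -1.7, -0.0, -1.8, -0.2, 1.7, 1.0, 1.5, 0.5]
8 [ 0.6108 -0.111 ] 7.63 0.2623 [-0.8, -0.3, 0.1, 0.6, 0.3, 0.1, -0.3, 0.3, -0.3, -0.2, -0.1, -0.5, -0.0, 0.2, -0.2, -0.2]
8 [ 0.6121 -0.1085] 8.33 0.2596 [-0.2, 0.3, -0.0, 0.0, -0.3, 0.4, -0.5, 0.0, -1.2, -0.0, -1.4, -0.3, 2.4, 0.6, 2.2, -0.0]
8 [ 0.6093 -0.1078] 8.8 0.2613 [-0.4, -0.3, 0.3, 0.5, 1.3, -0.1, 0.7, -0.0, -2.2, -0.2, -2.3, -0.3, 1.1, 0.8, 1.0, 0.2]
```

View pics/o_scene3.png

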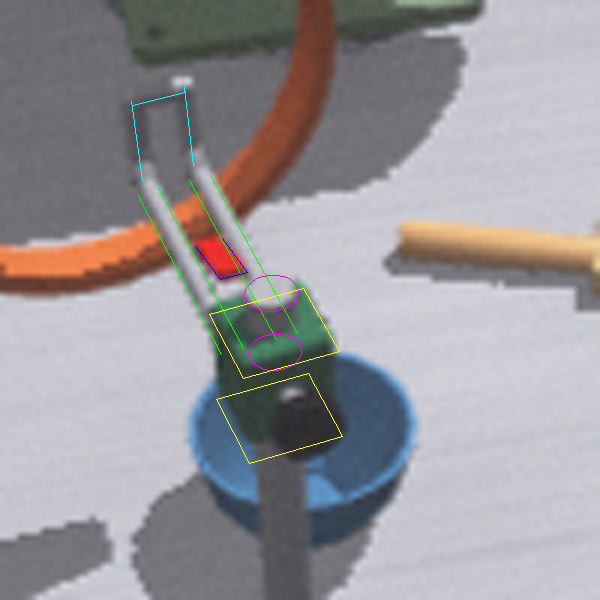

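View pics/o_side3.png

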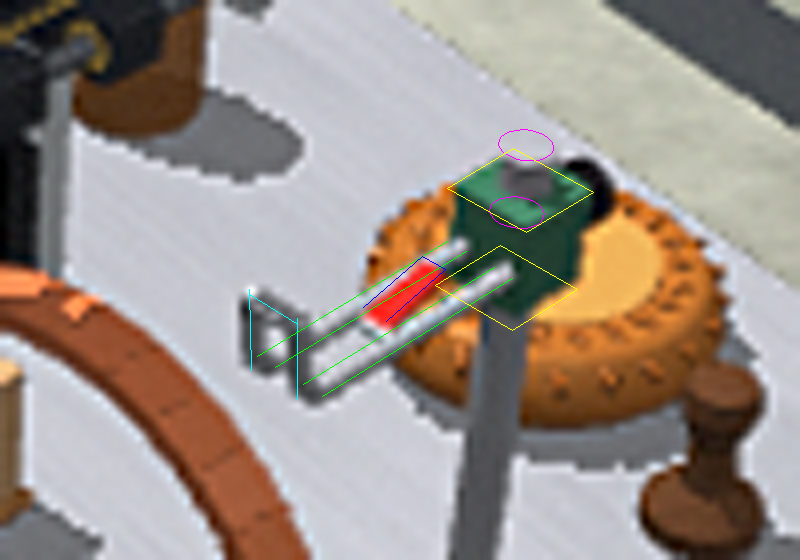

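View pics/o_wrist3.png

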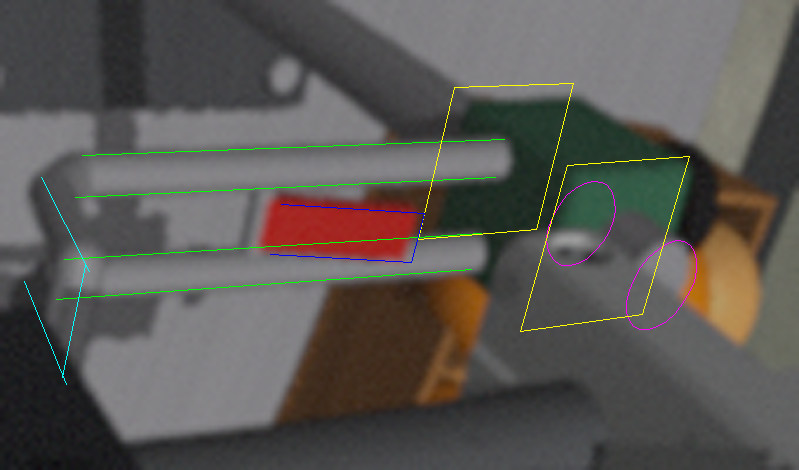

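```bash
python3 - <<'E'
from h import *
mv([.5132,-.0849,.304],9)
E
```

```text
pos [ 0.3948 -0.1057  0.3032] rot [-8.991e+01  6.000e-02  1.007e+01] F [-0.06  0.06 -3.03] w 0.0214 t 6.675
offset [120.3  -0.9  -0.2] turn [-0.0015  0.0187 -0.001 ]
```

{"name": "step_arm", "arguments": {"turn": [[0, 0.018, 0], [0, 0.018, 0], [0, 0.018, 0], [0, 0.018, 0], [0, 0.018, 0], [0, 0.018, 0], [0, 0.018, 0]], "offset": [[25, 0, 0.5], [50, 0, 0.5], [75, 0, 0.5], [100, 0, 0.5], [120, 0, 0.5], [120, 0, 0.5], [120, 0, 0.5]], "claw": [0, 0, 0, 0, 0, 0, 0]}}

```text
clock: 7.55
ee_pos: [0.5125, -0.0843, 0.3036]
ee_rot: [-90.0, 0.1, 9.1]
contact_force: [0.3, 0.2, -3.0]
gripper_width: 0.0214
```

```bash
python3 - <<'E'
from h import *
from workcell import *
mv([.5132,-.0849,.304],9)
for n in ("scene","side","wrist"):
    p=capture(n); pickle.dump(p,open(f"pics/{n}4.pkl","wb")); im=p["image"].copy()
    cv2.imwrite(f"pics/{n}4.png",im[:,:,::-1])
a=cv2.resize(cv2.imread("pics/scene4.png")[150:260,200:320],None,fx=5,fy=5,interpolation=2)
b=cv2.resize(cv2.imread("pics/side4.png")[125:235,280:400],None,fx=5,fy=5,interpolation=2);cv2.imwrite("pics/s4a.png",a);cv2.imwrite("pics/s4b.png",b)
E
```

```text
pos [ 0.5125 -0.0843  0.3036] rot [-8.997e+01  7.000e-02  9.090e+00] F [ 0.25  0.2  -3.04] w 0.0214 t 7.55
offset [ 0.6 -0.4 -0.7] turn [-0.0005  0.0015 -0.0013]
```

View pics/s4a.png

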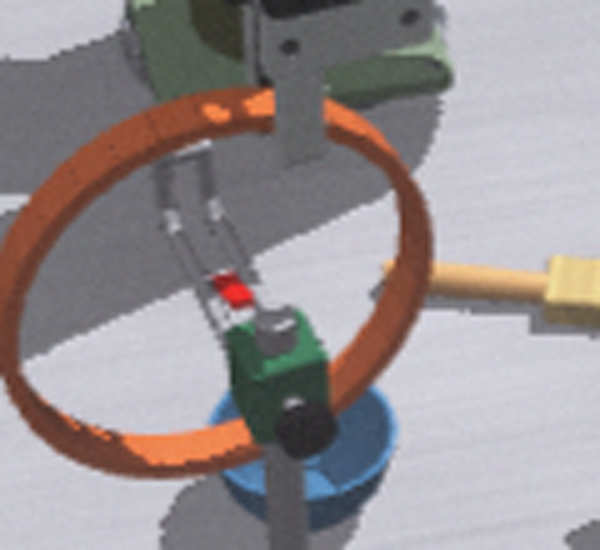

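View pics/s4b.png

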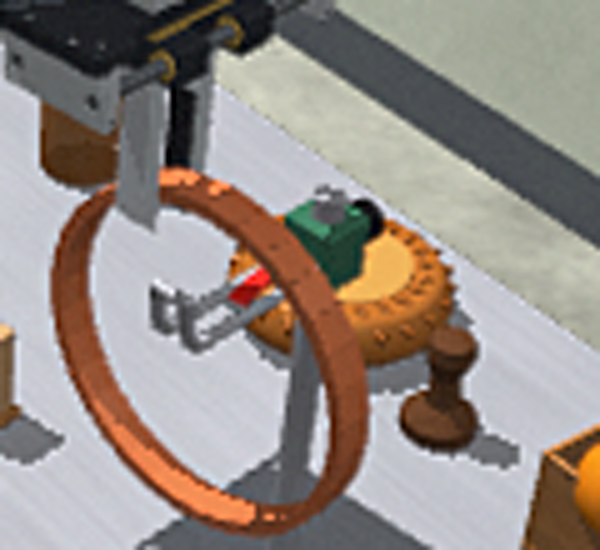

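View pics/wrist4.png

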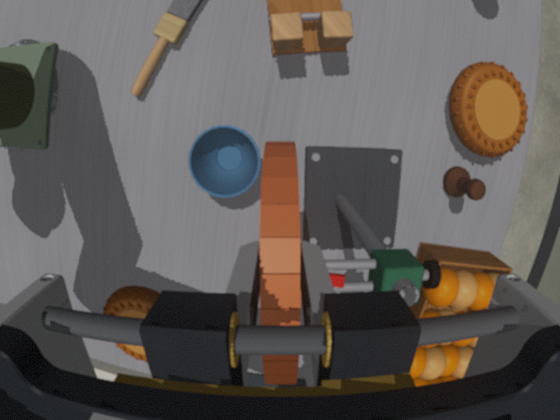

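{"name": "step_arm", "arguments": {"turn": [[0, 0, 0], [0, 0, 0], [0, 0, 0], [0, 0, 0], [0, 0, 0], [0, 0, 0]], "offset": [[0, 15, 0], [0, 30, 0], [0, 45, 0], [0, 54, 0], [0, 54, 0], [0, 54, 0]], "claw": [0, 0, 0, 0, 0, 0]}}

```text
clock: 8.45
ee_pos: [0.5136, -0.0855, 0.2504]
ee_rot: [-90.0, -0.0, 9.0]
contact_force: [-0.5, 0.3, -2.4]
gripper_width: 0.0217
```

```bash
python3 - <<'E'
from h import *
from workcell import *
mv([.5132,-.0849,.250],9)
for n in ("scene","side","wrist"):
    p=capture(n); pickle.dump(p,open(f"pics/{n}5.pkl","wb")); im=p["image"].copy()
    cv2.imwrite(f"pics/{n}5.png",im[:,:,::-1])
a=cv2.resize(cv2.imread("pics/scene5.png")[165:255,210:310],None,fx=7,fy=7,interpolation=2)[:600]
b=cv2.resize(cv2.imread("pics/side5.png")[135:215,290:380],None,fx=7,fy=7,interpolation=2);cv2.imwrite("pics/s5a.png",a);cv2.imwrite("pics/s5b.png",b)
E
```

```text
pos [ 0.5136 -0.0855  0.2504] rot [-9.003e+01 -5.000e-02  9.000e+00] F [-0.48  0.3  -2.44] w 0.0217 t 8.45
offset [-0.3  0.4  0.6] turn [ 0.0005 -0.0001  0.0009]
```

View pics/s5a.png

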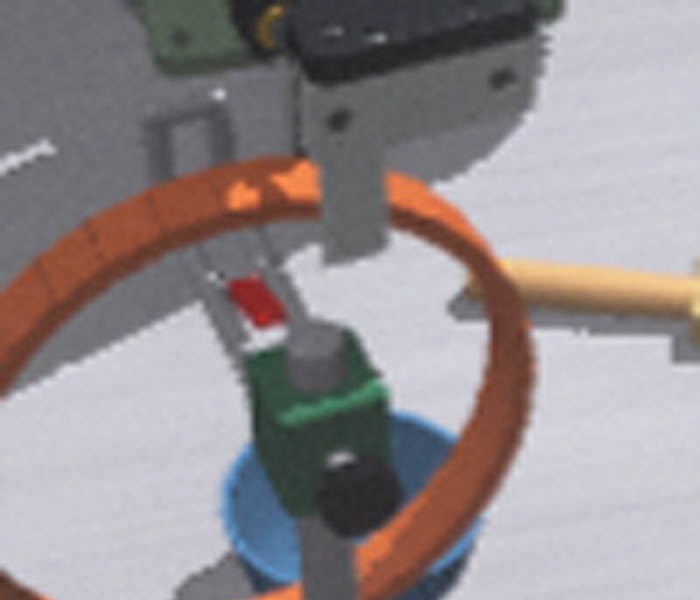

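View pics/s5b.png

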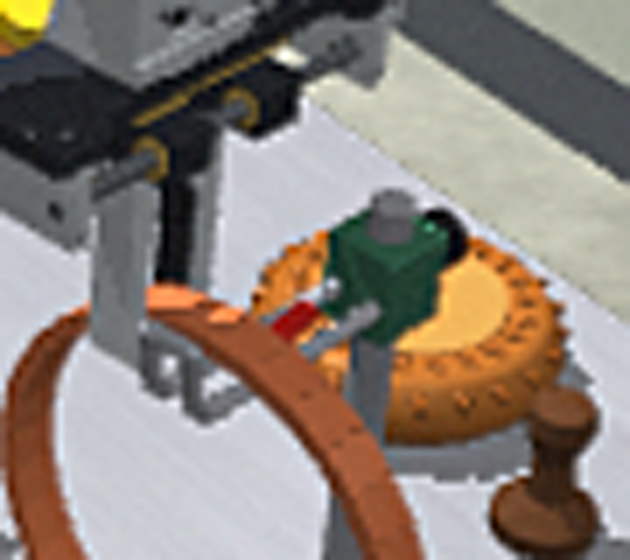

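View pics/wrist5.png

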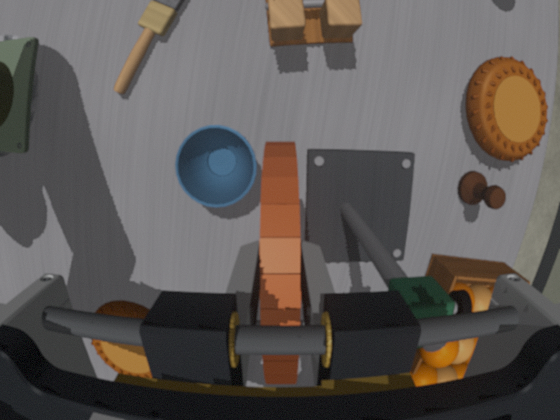

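{"name": "step_arm", "arguments": {"turn": [[0, 0, 0], [0, 0, 0], [0, 0, 0], [0, 0, 0], [0, 0, 0], [0, 0, 0]], "offset": [[0, 2, 0], [0, 4, 0], [0, 6, 0], [0, 7, 0], [0, 7, 0], [0, 7, 0]], "claw": [0, 0, 0, 0, 0, 0]}}

```text
clock: 9.35
ee_pos: [0.5132, -0.0853, 0.243]
ee_rot: [-90.0, -0.0, 9.0]
contact_force: [-0.0, 0.3, -3.8]
gripper_width: 0.0214
```

{"name": "step_arm", "arguments": {"turn": [[0, 0, 0], [0, 0, 0], [0, 0, 0]], "offset": [[0, 1, 0], [0, 2, 0], [0, 2, 0]], "claw": [0, 0, 0]}}

```text
clock: 9.72
ee_pos: [0.5131, -0.0853, 0.2408]
ee_rot: [-90.0, 0.0, 9.0]
contact_force: [0.5, -0.5, -3.4]
gripper_width: 0.0214
```

{"name": "step_arm", "arguments": {"turn": [[0, 0, 0], [0, 0, 0], [0, 0, 0]], "offset": [[0, 0.7, 0], [0, 1.5, 0], [0, 1.5, 0]], "claw": [0, 0, 0]}}

```text
clock: 10.1
ee_pos: [0.5132, -0.0853, 0.2397]
ee_rot: [-90.0, -0.0, 9.0]
contact_force: [-0.4, 0.2, -1.5]
gripper_width: 0.0217
```

{"name": "step_arm", "arguments": {"turn": [[0, 0, 0], [0, 0, 0], [0, 0, 0]], "offset": [[0, 0.5, 0], [0, 0.5, 0], [0, 0.5, 0]], "claw": [0, 0, 0]}}

```text
clock: 10.48
ee_pos: [0.5133, -0.0854, 0.2394]
ee_rot: [-90.0, -0.0, 9.0]
contact_force: [-0.6, 0.6, 0.9]
gripper_width: 0.0215
```

```bash
python3 - <<'E'
from h import *
from workcell import *
for i in range(4): capture("side"); o=observe(); print(o["contact_force"].round(2),o["torque"].round(3),o["ee_pos"].round(4))
E
```

```text
[-0.87  0.3   0.93] [ 0.016  0.337 -0.036] [ 0.5133 -0.0854  0.2394]
[-1.92  0.61  0.96] [ 0.045  0.268 -0.01 ] [ 0.5133 -0.0854  0.2393]
[-0.86  0.25  0.94] [-0.017  0.288 -0.04 ] [ 0.5133 -0.0854  0.2393]
[-2.18 -0.09  1.98] [0.018 0.256 0.007] [ 0.5133 -0.0854  0.2393]
```

{"name": "step_arm", "arguments": {"turn": [[0, 0, 0], [0, 0, 0], [0, 0, 0], [0, 0, 0], [0, 0, 0], [0, 0, 0], [0, 0, 0], [0, 0, 0]], "offset": [[2, 0, 0], [5, 0, 0], [8, 0, 0], [11, 0, 0], [14, 0, 0], [17, 0, 0], [20, 0, 0], [20, 0, 0]], "claw": [0, 0, 0, 0, 0, 0, 0, 0], "grip_force": 50}}

```text
clock: 11.68
ee_pos: [0.533, -0.0822, 0.239]
ee_rot: [-90.0, 0.0, 9.0]
contact_force: [-4.3, 0.4, 4.3]
gripper_width: 0.0212
```

```bash
python3 - <<'E'
from h import *
from workcell import *
mv([.5132+.0632,-.0849+.0100,.239],9)
for n in ("scene","side"):
    p=capture(n); pickle.dump(p,open(f"pics/{n}6.pkl","wb")); im=p["image"].copy()
    cv2.imwrite(f"pics/{n}6.png",im[:,:,::-1])
a=cv2.resize(cv2.imread("pics/scene6.png")[165:250,210:310],None,fx=4,fy=4,interpolation=2)
b=cv2.resize(cv2.imread("pics/side6.png")[135:220,290:390],None,fx=4,fy=4,interpolation=2);cv2.imwrite("pics/s6.png",np.hstack([a,b]))
o=observe();print(o["contact_force"],o["torque"])
E
```

```text
pos [ 0.533  -0.0822  0.239 ] rot [-9.001e+01  3.000e-02  8.990e+00] F [-4.25  0.45  4.34] w 0.0212 t 11.675
offset [44.1  0.   0.5] turn [ 0.0002 -0.0001 -0.0005]
[-4.59060424 -0.76633611  3.78427055] [-0.22402684  0.81105888 -0.16836641]
```

View pics/s6.png

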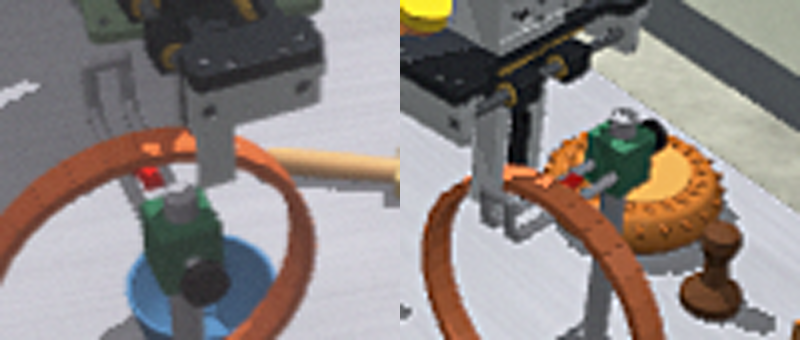

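{"name": "step_arm", "arguments": {"turn": [[0, 0, 0], [0, 0, 0], [0, 0, 0], [0, 0, 0], [0, 0, 0], [0, 0, 0], [0, 0, 0], [0, 0, 0]], "offset": [[1, -0.5, 0], [3, -0.5, 0], [5, -0.5, 0], [7, -0.5, 0], [9, -0.5, 0], [11, -0.5, 0], [12, -0.5, 0], [12, -0.5, 0]], "claw": [0, 0, 0, 0, 0, 0, 0, 0]}}

```text
clock: 12.78
ee_pos: [0.5451, -0.0802, 0.2394]
ee_rot: [-90.0, -0.0, 9.0]
contact_force: [-2.5, -0.7, 1.4]
gripper_width: 0.0214
```

{"name": "step_arm", "arguments": {"turn": [[0, 0, 0], [0, 0, 0], [0, 0, 0], [0, 0, 0], [0, 0, 0], [0, 0, 0], [0, 0, 0], [0, 0, 0]], "offset": [[1.5, 0, 0], [3, 0, 0], [5, 0, 0], [7, 0, 0], [9, 0, 0], [11, 0, 0], [13, 0, 0], [13, 0, 0]], "claw": [0, 0, 0, 0, 0, 0, 0, 0]}}

```text
clock: 13.78
ee_pos: [0.558, -0.0782, 0.2394]
ee_rot: [-90.0, -0.0, 9.0]
contact_force: [-0.8, 0.3, 0.5]
gripper_width: 0.0213
```

```bash
python3 - <<'E'
from h import *
from workcell import *
mv([.5132+.0632,-.0849+.0100,.239],9)
for n in ("scene","side"):
    p=capture(n); pickle.dump(p,open(f"pics/{n}7.pkl","wb")); im=p["image"].copy()
    cv2.imwrite(f"pics/{n}7.png",im[:,:,::-1])
a=cv2.resize(cv2.imread("pics/scene7.png")[165:250,210:310],None,fx=4,fy=4,interpolation=2)
b=cv2.resize(cv2.imread("pics/side7.png")[135:220,290:390],None,fx=4,fy=4,interpolation=2);cv2.imwrite("pics/s7.png",np.hstack([a,b]))
o=observe();print(o["contact_force"],o["torque"])
E
```

```text
pos [ 0.558  -0.0782  0.2394] rot [-9.00e+01 -4.00e-02  9.01e+00] F [-0.81  0.25  0.46] w 0.0213 t 13.775
offset [18.7  0.5  0.4] turn [-0.      0.0001  0.0006]
[-1.04418927  0.15197672  0.50272543] [-0.0709804   0.18187471 -0.01677969]
```

View pics/s7.png

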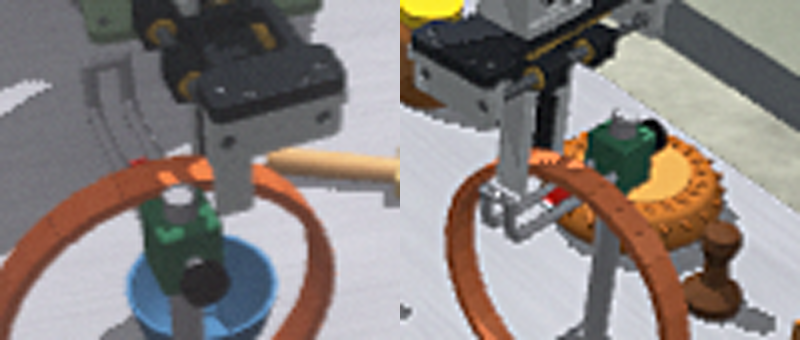

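{"name": "step_arm", "arguments": {"turn": [[0, 0, 0], [0, 0, 0], [0, 0, 0], [0, 0, 0], [0, 0, 0], [0, 0, 0], [0, 0, 0], [0, 0, 0]], "offset": [[1.5, 0, 0], [3, 0, 0], [5, 0, 0], [7, 0, 0], [9, 0, 0], [11, 0, 0], [12.5, 0, 0], [12.5, 0, 0]], "claw": [0, 0, 0, 0, 0, 0, 0, 0]}}

```text
clock: 14.88
ee_pos: [0.5703, -0.0762, 0.2395]
ee_rot: [-90.0, -0.0, 9.0]
contact_force: [-0.6, -1.0, 0.9]
gripper_width: 0.021
```

{"name": "step_arm", "arguments": {"turn": [[0, 0, 0], [0, 0, 0], [0, 0, 0]], "offset": [[0.7, 0, 0], [1.5, 0, 0], [1.5, 0, 0]], "claw": [0, 0, 0]}}

```text
clock: 15.25
ee_pos: [0.5716, -0.0761, 0.2395]
ee_rot: [-90.0, -0.0, 9.0]
contact_force: [-0.6, 0.5, 0.1]
gripper_width: 0.0211
```

{"name": "step_arm", "arguments": {"turn": [[0, 0, 0], [0, 0, 0], [0, 0, 0]], "offset": [[0.5, 0, 0], [1, 0, 0], [1, 0, 0]], "claw": [0, 0, 0]}}

```text
clock: 15.62
ee_pos: [0.5724, -0.0759, 0.2394]
ee_rot: [-90.0, 0.0, 9.0]
contact_force: [-2.0, -0.1, 0.4]
gripper_width: 0.0215
```

{"name": "step_arm", "arguments": {"turn": [[0, 0, 0], [0, 0, 0], [0, 0, 0]], "offset": [[0.5, 0, 0], [1, 0, 0], [1, 0, 0]], "claw": [0, 0, 0]}}

```text
clock: 16.0
ee_pos: [0.5734, -0.0757, 0.2394]
ee_rot: [-90.0, 0.0, 9.0]
contact_force: [-2.3, -0.1, 0.0]
gripper_width: 0.0212
```

{"name": "step_arm", "arguments": {"turn": [[0, 0, 0], [0, 0, 0], [0, 0, 0]], "offset": [[0.5, 0, 0], [1, 0, 0], [1, 0, 0]], "claw": [0, 0, 0]}}

```text
clock: 16.38
ee_pos: [0.5745, -0.0756, 0.2394]
ee_rot: [-90.0, -0.0, 9.0]
contact_force: [-2.0, -0.1, 0.5]
gripper_width: 0.0213
```

{"name": "step_arm", "arguments": {"turn": [[0, 0, 0], [0, 0, 0], [0, 0, 0]], "offset": [[0.5, 0, 0], [1, 0, 0], [1, 0, 0]], "claw": [0, 0, 0]}}

```text
clock: 16.75
ee_pos: [0.575, -0.0755, 0.2394]
ee_rot: [-90.0, 0.1, 9.0]
contact_force: [-4.6, -0.9, 0.7]
gripper_width: 0.0209
```

{"name": "step_arm", "arguments": {"turn": [[0, 0, 0], [0, 0, 0], [0, 0, 0]], "offset": [[0.5, 0, 0], [1, 0, 0], [1, 0, 0]], "claw": [0, 0, 0]}}

```text
clock: 17.12
ee_pos: [0.5751, -0.0755, 0.2393]
ee_rot: [-90.0, 0.2, 9.0]
contact_force: [-6.6, -0.7, 2.4]
gripper_width: 0.0215
```

```bash
cat > look.py <<'E'
import sys
from h import *
from workcell import *
k=sys.argv[1]
for n in ("scene","side","wrist"):
    p=capture(n); pickle.dump(p,open(f"pics/{n}{k}.pkl","wb")); im=p["image"].copy()
    cv2.imwrite(f"pics/{n}{k}.png",im[:,:,::-1])
    o=observe();print(o["contact_force"].round(2),o["torque"].round(3),o["ee_pos"].round(4))
a=cv2.resize(cv2.imread(f"pics/scene{k}.png")[165:265,220:320],None,fx=4,fy=4,interpolation=2)
b=cv2.resize(cv2.imread(f"pics/side{k}.png")[140:240,290:390],None,fx=4,fy=4,interpolation=2);cv2.imwrite(f"pics/s{k}.png",np.hstack([a,b]))
E
python3 look.py 8
```

```text
[-6.41 -0.51  1.67] [-0.163  1.146 -0.263] [ 0.5751 -0.0754  0.2393]
[-5.67 -0.41  1.69] [-0.187  1.144 -0.197] [ 0.5751 -0.0755  0.2393]
[-6.8  -0.55  2.43] [-0.158  1.181 -0.245] [ 0.5751 -0.0754  0.2393]
```

View pics/s8.png

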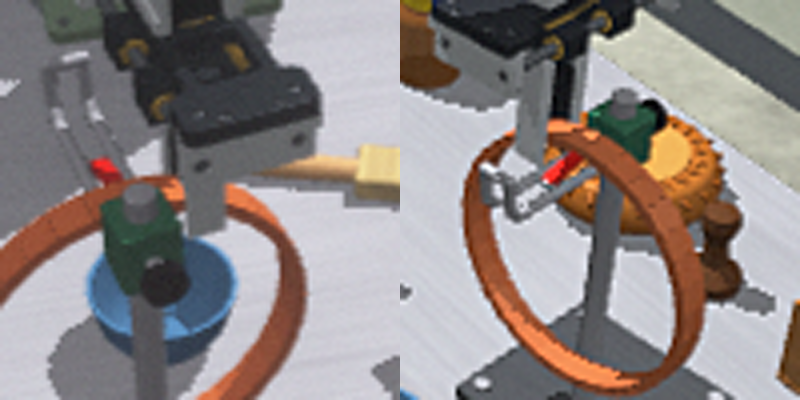

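View pics/wrist8.png

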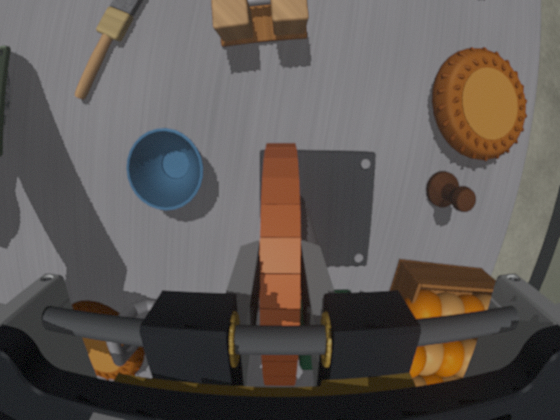

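```bash
cat > cc.py <<'E'
import sys
from h import *
k=sys.argv[1]
v=[.6101,-.108,np.radians(8.95),.2615]; c,sn=np.cos(v[2]),np.sin(v[2])
T=lambda L:np.array([[v[0]+c*x-sn*y,v[1]+sn*x+c*y,z+v[3]] for x,y,z in np.array(L)/1000])
out=[]
for n,x0,y0 in ((f"scene{k}",225,185),(f"side{k}",315,160)):
    p=load(n); f=10
    im=cv2.resize(p["image"][y0:y0+50,x0:x0+40,::-1],None,fx=f,fy=f,interpolation=2)
    raw=im.copy()
    for z,col in ((7,(0,255,0)),(0,(255,0,0))):
        q=(proj(p,T([(-70,-5,0),(-42,-5,z),(-42,5,z),(-70,5,0),(-70,-5,0)]))-[x0,y0]+.5)*f-.5; cv2.polylines(im,[np.round(q).astype(np.int32)],False,col,1)
    out+=[im]
cv2.imwrite(f"pics/cc{k}.png",np.hstack(out))
E
python3 cc.py 8
```

```text
(no output)
```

View pics/cc8.png

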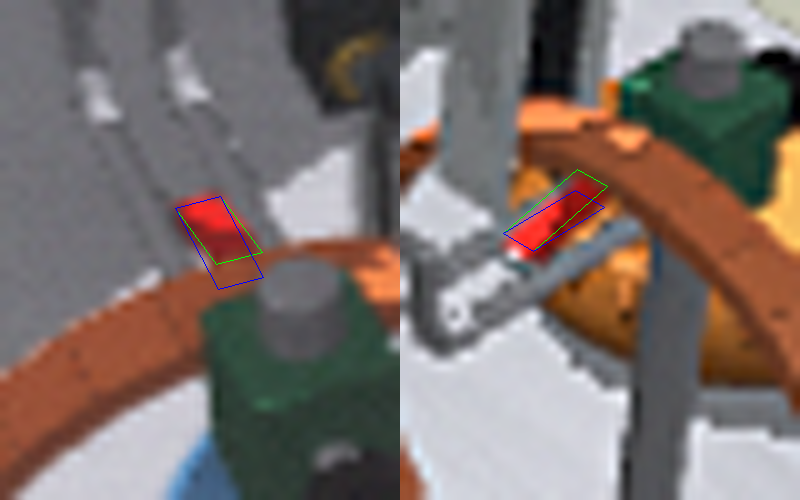

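{"name": "step_arm", "arguments": {"turn": [[0, 0, 0], [0, 0, 0], [0, 0, 0], [0, 0, 0], [0, 0, 0], [0, 0, 0], [0, 0, 0]], "offset": [[-0.8, 0, 0], [-0.8, 0, 0], [-0.8, 0, 0], [-0.8, 0, 0], [-0.8, 0, 0], [-0.8, 0, 0], [-0.8, 0, 0]], "claw": [0, 0.35, 0.5, 0.6, 0.6, 0.6, 0.6]}}

```text
clock: 18.15
ee_pos: [0.5756, -0.0754, 0.2394]
ee_rot: [-90.0, -0.0, 9.0]
contact_force: [0.2, 0.6, -0.4]
gripper_width: 0.0567
```

```bash
python3 look.py 9; python3 cc.py 9
```

```text
[ 0.03  0.08 -0.12] [-0.028  0.037  0.002] [ 0.5756 -0.0754  0.2395]
[-0.68 -0.06  1.04] [-0.027  0.036  0.018] [ 0.5756 -0.0754  0.2394]
[0.91 0.45 0.4 ] [-0.051  0.075  0.042] [ 0.5756 -0.0754  0.2394]
```

View pics/s9.png

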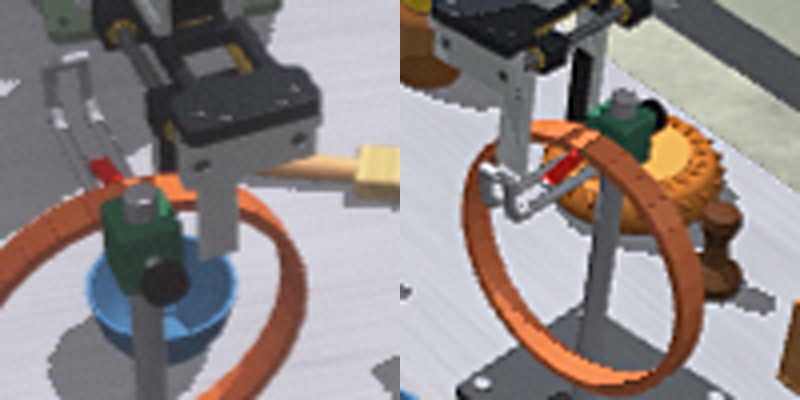

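View pics/cc9.png

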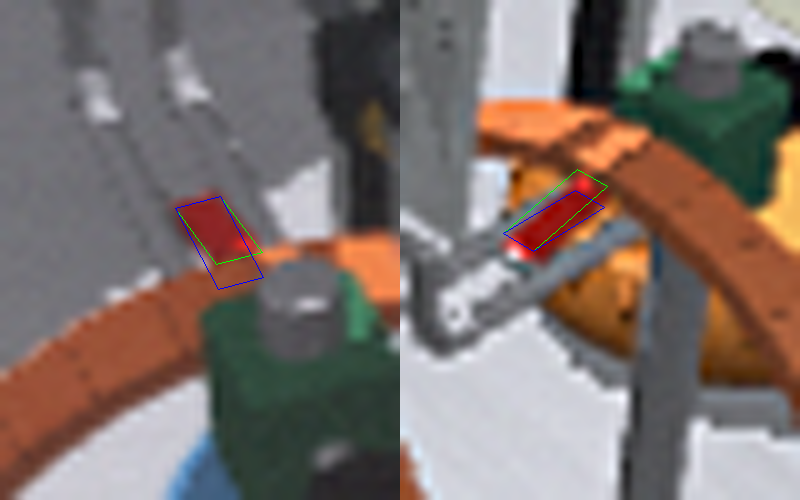

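View pics/wrist9.png

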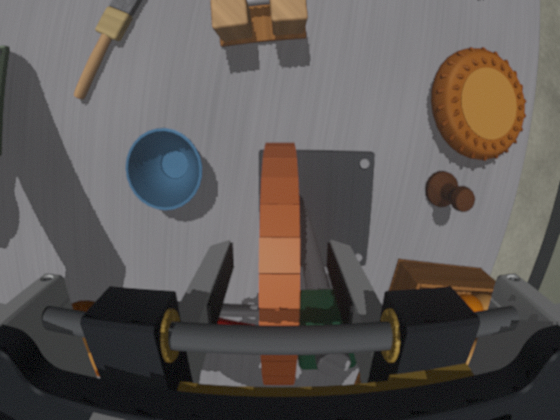

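{"name": "step_arm", "arguments": {"turn": [[0, 0, 0], [0, 0, 0], [0, 0, 0], [0, 0, 0], [0, 0, 0], [0, 0, 0], [0, 0, 0], [0, 0, 0]], "offset": [[0, -5, 0], [0, -20, 0], [0, -40, 0], [0, -65, 0], [0, -90, 0], [0, -110, 0], [0, -120, 0], [0, -120, 0]], "claw": [0.6, 0.6, 0.6, 0.6, 0.6, 0.6, 0.6, 0.6]}}

```text
clock: 19.3
ee_pos: [0.576, -0.0755, 0.3608]
ee_rot: [-90.1, -0.1, 9.0]
contact_force: [0.4, -0.1, -0.2]
gripper_width: 0.0563
```

```bash
python3 look.py 10; python3 cc.py 10; python3 - <<'E'
from h import *
v=[.6101,-.108,np.radians(8.95),.2615]; c,sn=np.cos(v[2]),np.sin(v[2])
P=[load("scene10"),load("side10"),load("wrist10")]
print("t",)
ce=[v[0]-.028*c,v[1]-.028*sn,v[3]-.092]
for n,p,pj in zip("abc",P,(proj,proj,fproj)):
    im=p["image"][:,:,::-1].copy(); m=ringmask(p,ce,v[2],pj=pj)
    cc,_=cv2.findContours((m>.5).astype(np.uint8),cv2.RETR_LIST,cv2.CHAIN_APPROX_NONE); cv2.drawContours(im,cc,-1,(0,255,0),1)
    cv2.imwrite(f"pics/f10{n}.png",im)
a=cv2.resize(cv2.imread("pics/f10a.png")[165:285,205:325],None,fx=3.3,fy=3.3,interpolation=2);b=cv2.resize(cv2.imread("pics/f10b.png")[140:260,280:400],None,fx=3.3,fy=3.3,interpolation=2)
cv2.imwrite("pics/f10.png",np.hstack([a,b]))
E
```

```text
[ 0.19 -0.06  0.19] [-0.041  0.119 -0.043] [ 0.5756 -0.0754  0.3596]
[-0.75  0.82 -0.04] [-0.027  0.046 -0.016] [ 0.5753 -0.0753  0.3587]
[ 0.02 -0.46  0.02] [-0.064  0.018  0.014] [ 0.5751 -0.0753  0.3583]
t
```

View pics/f10.png

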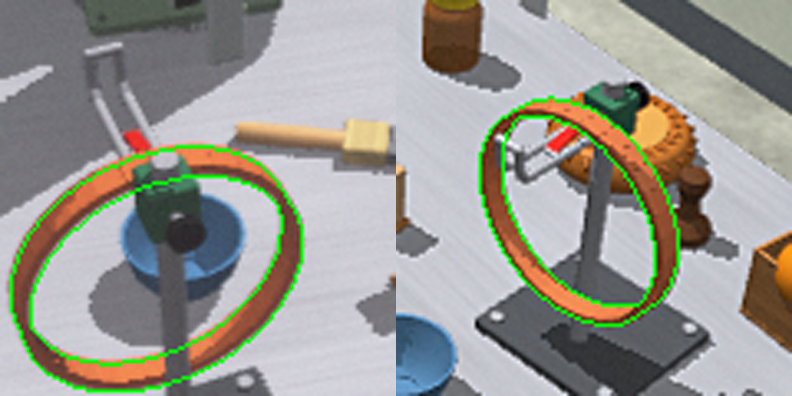

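View pics/cc10.png

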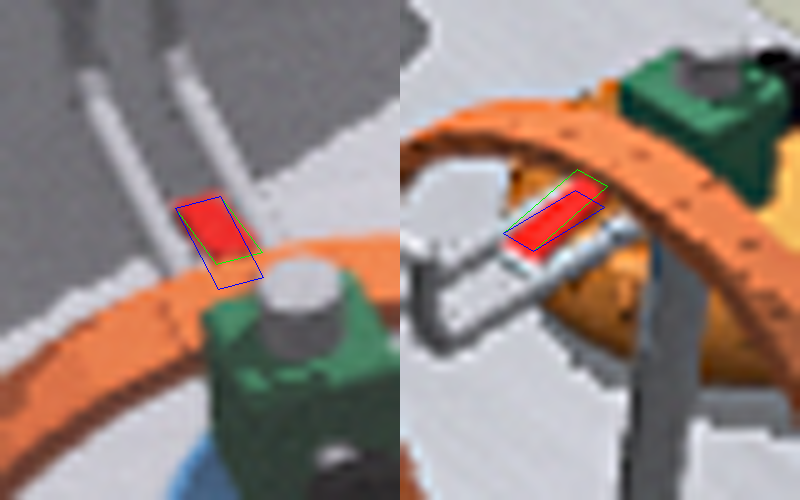

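View pics/f10c.png

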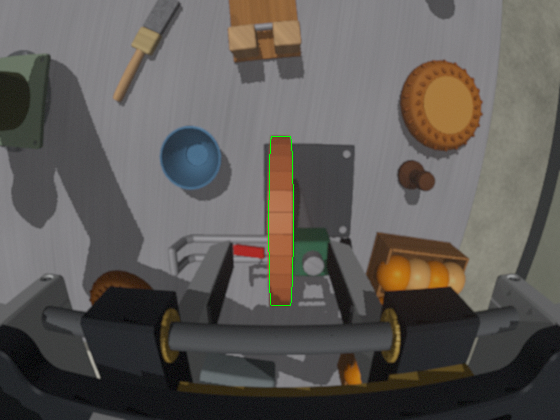

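{"name": "step_arm", "arguments": {"turn": [[0, 0, 0], [0, 0, 0], [0, 0, 0], [0, 0, 0], [0, 0, 0], [0, 0, 0]], "offset": [[0, -30, 0], [0, -30, 0], [0, -30, 0], [0, -30, 0], [0, -30, 0], [0, -30, 0]], "claw": [0.6, 0.6, 0.6, 0.6, 0.6, 0.6]}}

```text
clock: 20.2
ee_pos: [0.5754, -0.0754, 0.389]
ee_rot: [-90.0, 0.0, 9.0]
contact_force: [-0.4, -0.4, 0.9]
gripper_width: 0.0563
```

```bash
python3 look.py 11; python3 - <<'E'
from h import *
from workcell import *
a=load("side3")
def red(p): 
    h=cv2.cvtColor(p["image"],cv2.COLOR_RGB2HSV); m=((h[...,0]<6)|(h[...,0]>174))&(h[...,1]>190)&(h[...,2]>100); m=m[150:200,310:350]; y,x=np.nonzero(m); return len(x),x.min()+310,x.max()+310,y.min()+150,y.max()+150
for n in ("side3","side6","side7","side11"): print(n,red(load(n)))
for q in ("scene","side"):
    A,B=load(q+"10")["image"].astype(int),load(q+"11")["image"].astype(int)
    print(q,np.abs(A-B)[180:270,215:300 if q=="scene" else 400].mean())
    p=capture(q)
    for n in ("dark_hoop","tea_bowl","loaf"):
        r=outline_of(p,n); print(n,r[0]["score"] if r else None,r[0]["box"] if r else None)
E
```

```text
[0.92 0.02 0.  ] [-0.059  0.01  -0.035] [ 0.5755 -0.0754  0.3891]
[ 0.53  0.39 -0.74] [-0.047  0.045 -0.008] [ 0.5755 -0.0754  0.3893]
[-0.43  1.13  0.18] [-0.028  0.014 -0.012] [ 0.5756 -0.0754  0.3894]
side3 (29, np.int64(326), np.int64(335), np.int64(178), np.int64(184))
side6 (11, np.int64(330), np.int64(335), np.int64(179), np.int64(181))
side7 (14, np.int64(327), np.int64(332), np.int64(182), np.int64(185))
side11 (31, np.int64(326), np.int64(335), np.int64(177), np.int64(184))
scene 2.2616993464052286
dark_hoop 0.93 [363.4, 160.5, 430.5, 211.2]
tea_bowl 0.84 [238.9, 223.0, 280.2, 257.5]
loaf 0.82 [103.0, 208.4, 169.3, 258.7]
side 1.716056056056056
dark_hoop 0.88 [132.1, 175.7, 194.5, 216.2]
tea_bowl 0.96 [264.9, 236.2, 298.6, 265.4]
loaf 0.84 [279.9, 327.2, 353.2, 401.6]
```

View pics/s11.png

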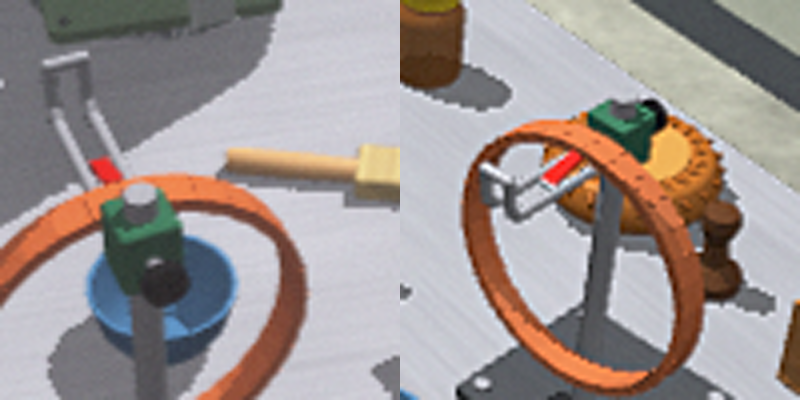

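```bash
python3 - <<'E'
from h import *
from workcell import *
A,B=load("side0")["image"],load("side11")["image"]
def blue(p):
    h=cv2.cvtColor(p,cv2.COLOR_RGB2HSV); m=(abs(h[...,0].astype(int)-105)<12)&(h[...,1]>120); m[:225]=0;m[275:]=0;m[:,:250]=0;m[:,310:]=0; y,x=np.nonzero(m); return x.min(),x.max(),y.min(),y.max()
print(blue(A),blue(B))
print(hand_in())
E
```

```text
(np.int64(264), np.int64(297), np.int64(235), np.int64(264)) (np.int64(264), np.int64(297), np.int64(235), np.int64(264))
the job is handed in; nothing more can be done
None
```

The copper hoop now hangs fully home on the J-hook with the red catch up in front of it, and I handed the job in at about 20 s on the robot's clock. I got no verdict back.

**How it went:**
- I gripped the rim 38 mm to one side of its top, so the fingers would clear the hook and the green block. I then lifted it out of the rack and carried it over the upturned tip.
- The rim touched down with the wires' tops at about 0.262 m; the camera fit had given 0.261 m. It was in front of the catch, about 92 mm out from the post.
- I slid it back over the catch until it stopped against the block.
- The readings I took put the highest force on the stand at about 9 N, from the wrist force plus the hoop's weight. Force was only read at the end of each move, so a brief higher peak could have been missed.

**Last checks:**
- **Hoop position:** a model of the hoop drawn at the home position lines up with the hoop in all three cameras.
- **Catch:** its red tongue shows in the side camera within one pixel of where it was before I touched it, so it reads as up.
- **Stillness:** pictures taken about 1 s apart show the hoop in the same place, though I did not measure its speed directly.
- **Robot clear:** the gripper is about 150 mm above where it let go, and the wrist force is within noise of zero.
- **Other objects:** the tea bowl is on exactly the same pixels as at the start. The dark hoop and loaf outlines moved by no more than about 4 pixels, which is within what that detector varies by.

**Disagreement:** single-camera fits of the stand disagreed by up to 20 mm. I traced the side camera's share to my mis-picking the top of the post. I used the fit from all three cameras together, and the two places the hoop touched the stand matched it to about 1.5 mm.

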